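# Lock a specimen post in its display plinth and prove the joint with a pull

### The job

The brass post that will carry the skull stands loose in the twist-lock socket of its wooden plinth: turn it clockwise (seen from above) to its stop, in line with the green marks, ease off the twist, then prove the lock by pulling it straight up with a steady 12 newtons for one and a half seconds, never as much as 18. Then let it gently down again, locked and fully seated, let go of it, and leave everything else on the table where it is.

Things in the scene. Friction and masses are not known exactly. Their poses are not given: they have to be found in the camera images.
- plinth: Fixed wooden plinth, 110 x 110 mm, 61 mm high, holding the brass post; the other plinth on the table carries a finished skull. Origin: centre of its underside. Its x axis is the locked direction (two green marks on its top). The slot, where the post goes in and out, is marked by two white marks, 1.25 rad counter-clockwise from it seen from above.
- socket (a point): Centre of the round 44 mm opening in the plinth's top, 61 mm above its underside. The opening shows a steel collar plate with an 11 mm slot. The post turns about the vertical line through this point.
- post: Loose brass post in the socket, 0.2 kg (weighs 1.6 to 2.5 N). Origin on its axis, at the underside of its cross bar, 30 mm above the table when seated. Half a turn gives the same post. It starts 0.03 to 0.25 rad clockwise of the slot; 1.0 to 1.22 rad more clockwise, turning easily, brings it to a hard stop with its x axis along the plinth's x axis: locked.
- head (a point): Where to grip: on the post's axis, 78 mm above its origin, in the post's flat rectangular head, which is 40 mm long (post's x axis, same way as the hidden bar), 12 mm thick (post's y axis, grip across this) and reaches from 58 to 92 mm above the origin; a 4 mm cork pad on top ends at 96 mm. Below the head is a 9 mm shaft.
- bar (a point): Middle of the post's hidden cross bar, 4 mm above the post's origin; 32 x 8 x 8 mm along the post's x axis. Seated, it rests on the socket's floor, 30 mm above the table; a 22 mm guide pin below it has 0.5 mm play all round. Locked, it can be raised 2 to 10 mm freely (differs each time, cannot be seen), then bears on the collar from below. In line with the slot it comes out.
- collar (a joint): Upward travel in m of the sprung steel collar plate in the plinth's opening: 0 at rest, at most 0.006. The raised bar of the locked post pushes it up: it starts to lift at 4 N, then gives 1 mm per further 8 N (so 1 mm at 12 N, 1.75 mm at 18 N). The hand feels the post's weight on top, and the stops' friction too if the post is still twisted hard against them.
- finished: Bystander, fixed: a like plinth, 110 x 110 x 61 mm, with a finished skull on its post, 160 mm high in all. Origin: centre of its underside.
- cast: Bystander: bone-coloured cast of a small skull, about 115 mm long and 60 mm high, lying in an open grey tray (150 x 130 x 35 mm). Origin at its underside.
- jar: Bystander: amber jar with a black lid, 72 mm across, 120 mm high. Origin: centre of its underside.
- mug: Bystander: blue mug, 80 mm across, 90 mm high. Origin: centre of its underside.
- driver: Bystander: screwdriver with a red handle, 180 mm long, lying on the table. Origin under its middle.
- brush: Bystander: brush lying on the table. Origin under its middle.
- spare: Bystander: a spare brass post, 116 mm long, lying on the table. Origin near its middle, on the table.
There are look-alikes about, which are no part of the job. Leave any purple look-alike of the plinth alone.

How it is judged (in metres and radians):
On the way, in this order (a step that is already met when the one before it is completed fails the run):
1. the post is turned to its stop, in line with the green marks, not yet pulled (angle between the x axis of post and the x axis of plinth, either way round below 0.13 rad and value of joint collar below 0.0003 m), for 0.2 s.
2. the locked post is pulled up steadily with 12 N, give or take 4 (collar raised 0.5 to 1.5 mm), for 1.2 s (angle between the x axis of post and the x axis of plinth, either way round below 0.13 rad and angle between post's own z axis and vertical below 0.1 rad and value of joint collar between 0.0005 and 0.0015 m), for 1.2 s.
At the end, for the whole second after the job is handed in: The post stands at rest in its plinth, upright, released, fully seated (within 1.5 mm of the socket's floor) and locked: in line with the green marks within 0.13 rad, the collar back down (all of step 1 and z of post in the frame of plinth between 0.028 and 0.0315 m and horizontal distance between post and plinth below 0.003 m and angle between post's own z axis and vertical below 0.08 rad and linear speed of post below 0.01 m/s and angular speed of post below 0.6 rad/s); the robot touches nothing.
It fails at once if the joint is pulled with 18 N or more (collar raised over 1.75 mm) (value of joint collar above 0.00175 m).
It fails at once if the post comes out of its socket (raised over 15 mm) (z of post in the frame of plinth above 0.045 m).
It fails at once if the finished skull is touched by the robot (contact force between any of the fingers, the arm and finished above 1 N).
It fails at once if a bystander is disturbed (moved over 15 mm) (distance of any of cast, jar, mug, driver, brush, spare from where it was at the start of the episode above 0.015 m).
It also fails if it takes over 58 s, if anything falls off the work surface, if the arm or the gripper's body presses on something with over 40 N, if the wrist force passes 120 N, or if a joint passes its speed limit or range.

### The arm

A 6-joint arm with a two-finger parallel gripper is mounted at the origin on the work surface. World frame = base frame: x ahead of the robot, y to its left, z up, the work surface at z = 0. Lengths are in m, angles in degrees, forces in N, time in s.
With the tool pointing down it reaches from about 0.4 to 0.825 m from the base axis. Payload 7 kg.
Tool frame: the origin (TCP) lies midway between the tips of the shut fingers; the grasp point (between the pads) lies 19 mm behind it; x points along the fingers, z is the direction in which the jaws open and shut, and the axes are right-handed (so a half turn about x gives the same grasp; the last joint's range is limited). The gripper opens to 88 mm and grips with 3 to 60 N. Pads are 19 mm wide; open, the fingers measure 130 mm over their backs; the gripper's body (78 mm by 193 mm) begins 47 mm behind the grasp point.
Start: joints at [88.871, 20.546, 0.682, 0, -70.136, -16.507], TCP at [0.205, 0.643, 0.227] pointing down, gripper open.
Joint ranges: [-176.03, 176.03], [-82.01, 121.73], [-58.28, 71.71], [-173.87, 95.51], [-174.79, -0.11], [-173.66, 173.66]. Speed limits (degrees/s): [136.94, 136.94, 172.46, 180, 180, 180].

### API

Orientations are given as [roll, pitch, yaw] about the fixed x, y, z axes, in that order (R = Rz(yaw) Ry(pitch) Rx(roll)).
In Python, from plant import ctrl gives the robot as it stands.
- The arm moves only by the tool servo_tool, never from a script. Its argument "motion" is a list of rows, each an object with "offset": the shift along the tool's x, y, z in m, a list of three; "roll": the turn about the tool's x in degrees; "claw": the opening, from -1 (shut) to 1 (fully open), so that 0 is half open. In form: [{"offset": [x, y, z], "roll": roll, "claw": claw}, ...]. A call has 1 to 12 rows; each row shifts and turns the commanded pose from where the row before left it, along the tool's axes as they then stand; what a row does not reach is not made up. A row lasts 1/8 s, in which the tool goes at most 62.5 mm and 10.7 degrees, less where a joint would pass 70% of its speed; a pose out of reach is approached as far as the arm can. A call is refused whole if a number of a shift passes 0.0625 or a number of a turn 10.7, either way. A call with a gripper value outside its range is refused whole. The fingers move at their own pace and stop on an object; the grip force is fixed at half the most. Time passes only in rows, so rows that do not move let the fingers close. It gives the time, the measured TCP pose, the force and the opening at its end, in the units of the state.
- ctrl.get_obs(): the state, without advancing time (a new reading comes with each control period).
- ctrl.snapshot(name): name is "scene" or "top"; returns a dict with "frame" (400x640x3 uint8, blue, green, red), "z_map" (400x640 float32, m along the optical axis (not along the pixel's ray), 0 where there is no reading), "mtx" (3x3 intrinsics, pixels), "extrinsics" (4x4, takes a point from camera to world coordinates). Camera axes: x right, y up, looking along -z (the intrinsics and any distortion apply to the point x, -y, -z); pixel columns grow to the right and rows downward; lengths in m; the calibration is good to about 2 mm. A picture is of the moment at which its call begins.
- ctrl.close_job(): hands the job in, once; it reports no verdict.
The state is a dict: "clock": time; "joint_pos": joint angles; "qvel": joint speeds; "tau": joint torques, N m; "tool_pos": TCP position; "orientation": TCP orientation; "force": force on the tool from outside, world axes, zero at the start; "moment": the same for the moment, N m; "opening": finger opening in m.
Only numpy, scipy, OpenCV 4.12 (cv2) and the standard library are available. Lean on these libraries where they do the work, as an engineer would, in place of code of your own. Each camera call takes 0.05 s, during which the arm holds its last target.

## Working session

There is one attempt and no reset: what is moved stays moved. The work goes in short steps, Python scripts to look and compute and a tool call to move; the robot and the scene stay as the last step left them, time stands still between calls to the robot, and variables do not carry over. Pictures are saved under pics/ and viewed, and the job is handed in when it is done.

Besides the shell and the picture viewer there is one more tool, called after "Request:" by a JSON object that holds its "op" and its "data". servo_tool: Moves the arm, as the interface text tells. Its arguments: {"type":"object","properties":{"motion":{"type":"array"}},"required":["motion"]}

```bash
mkdir -p pics; ls; python3 - <<'E'
from plant import ctrl
import cv2,numpy as np
print(ctrl.get_obs())
for n in ("scene","top"):
    s=ctrl.snapshot(n); cv2.imwrite(f"pics/{n}0.png",s["frame"]); np.savez(f"pics/{n}0.npz",**s); print(n,s["mtx"],s["extrinsics"])
E
```

```text
pics
{'clock': 0.0, 'joint_pos': array([ 8.88713424e+01,  2.05899593e+01,  6.33607024e-01, -1.88945679e-02,
       -7.01354875e+01, -1.65070763e+01]), 'qvel': array([-0.0148912 , -0.08680711, -0.01031643, -0.14723042,  0.0373928 ,
       -0.00049981]), 'tau': array([-1.03976232e-03, -5.82718384e+01,  2.93053150e+01,  6.99693024e+00,
        6.76166557e-03, -1.65766774e-04]), 'tool_pos': array([0.20438401, 0.64280272, 0.22564193]), 'orientation': array([   5.56240815,   89.90645779, -102.0797603 ]), 'force': array([ 0.4164964 , -0.50691722, -0.1059578 ]), 'moment': array([-0.00042431,  0.06002176,  0.01356036]), 'opening': 0.08719859662452599}
scene [[392.42981663   0.         326.91169403]
 [  0.         392.42981663 199.81181025]
 [  0.           0.           1.        ]] [[ 0.67085478 -0.5160866   0.53254905  1.14185578]
 [ 0.74157838  0.46305941 -0.48542505 -0.49459109]
 [ 0.00391951  0.72057658  0.69336429  0.83108421]
 [ 0.          0.          0.          1.        ]]
top [[432.05297797   0.         310.7741031 ]
 [  0.         432.05297797 201.79052945]
 [  0.           0.           1.        ]] [[-0.00140725  0.98715036 -0.15978794  0.41681142]
 [-0.99998398 -0.00226525 -0.00518757 -0.01133777]
 [-0.00548287  0.15977808  0.98713773  1.08663204]
 [ 0.          0.          0.          1.        ]]
```

View pics/scene0.png

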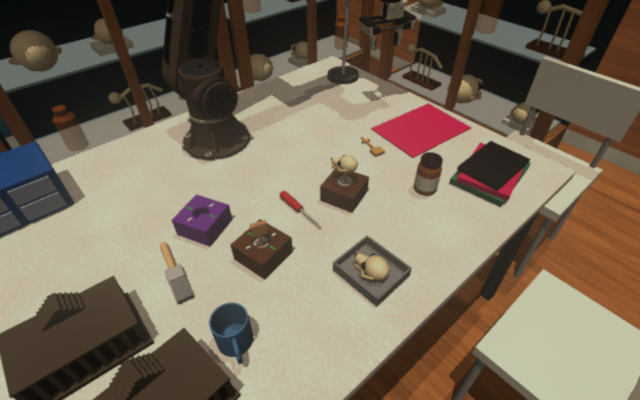

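View pics/top0.png

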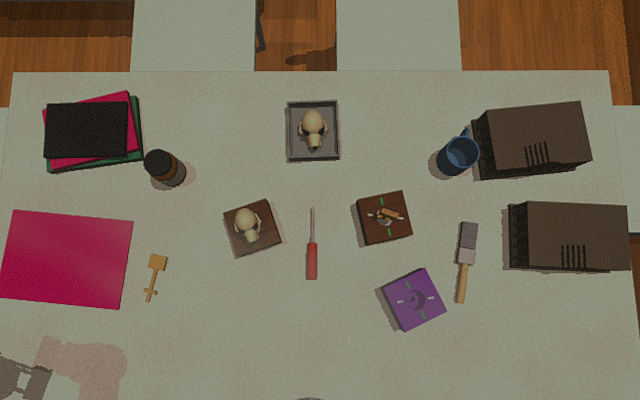

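The top view shows three plinths: brown with a brass post at (384,217), purple with an empty opening at (414,298), and brown with a skull at (251,227). The one at (384,217) fits the description, since it is brown and carries the loose post. I'll enlarge it to confirm.

```bash
python3 - <<'E'
import cv2,numpy as np
t=np.load("pics/top0.npz");s=np.load("pics/scene0.npz")
a=cv2.resize(t["frame"][180:255,345:425],None,fx=7,fy=7,interpolation=cv2.INTER_CUBIC)
b=cv2.resize(s["frame"][212:282,225:300],None,fx=7,fy=7,interpolation=cv2.INTER_CUBIC)
cv2.imwrite("pics/ta.png",np.clip(a*1.6,0,255).astype(np.uint8));cv2.imwrite("pics/sb.png",np.clip(b*1.6,0,255).astype(np.uint8))
E
```

```text
(no output)
```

View pics/ta.png

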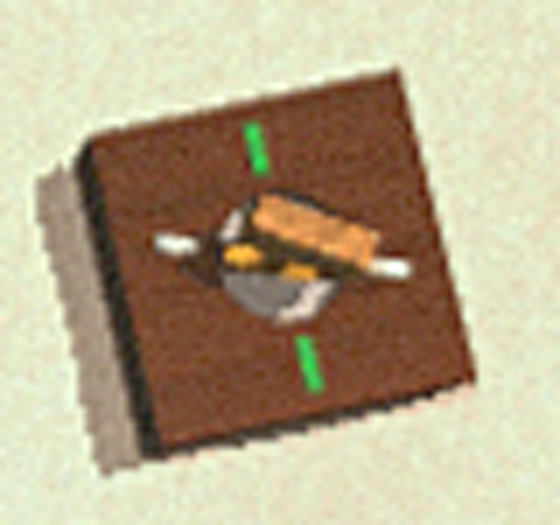

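View pics/sb.png

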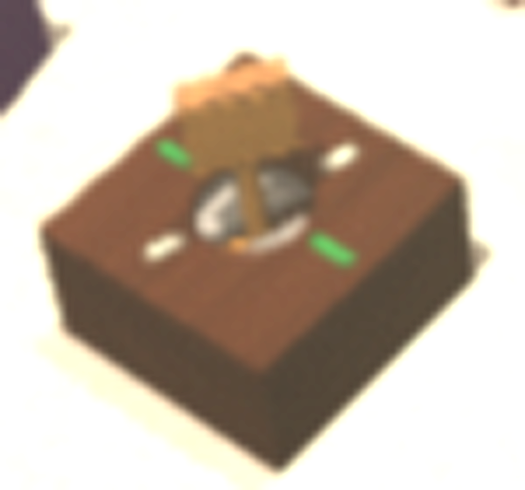

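The crop confirms it: brown plinth, green marks at crop (257,148) and (310,363), white marks at (177,244) and (390,267), cork pad centred near (316,231). Next I'll compute the poses.

```bash
cat > h.py <<'E'
import numpy as np
def ray(s,u,v,z):
    K=s["mtx"];E=s["extrinsics"]
    d=E[:3,:3]@np.array([(u-K[0,2])/K[0,0],-(v-K[1,2])/K[1,1],-1]);o=E[:3,3]
    return o+d*(z-o[2])/d[2]
def crop(s,x0,y0,f,pts,z): return np.array([ray(s,x0+(x+.5)/f-.5,y0+(y+.5)/f-.5,z) for x,y in pts])
def yaw(a,b): return np.degrees(np.arctan2(*(b-a)[[1,0]]))
E
python3 - <<'E'
from h import *
t=np.load("pics/top0.npz");s=np.load("pics/scene0.npz")
for nm,S,x,y,g,w,c,k in (("top",t,345,180,[(257,148),(310,363)],[(177,244),(390,267)],[(88,142),(400,72),(472,380),(158,450)],[(258,197),(381,239),(372,263),(252,223)]),
 ("scene",s,225,212,[(174,153),(333,250)],[(164,247),(341,156)],[(42,230),(245,57),(462,180),(262,370)],[(175,90),(280,62),(290,79),(180,108)])):
    G=crop(S,x,y,7,g,.061);W=crop(S,x,y,7,w,.061);C=crop(S,x,y,7,c,.061);P=crop(S,x,y,7,k,.126)
    print(nm,"G",G.mean(0).round(4),yaw(*G)%180,"W",W.mean(0).round(4),yaw(*W)%180,"C",C.mean(0).round(4),[round(yaw(C[i],C[(i+1)%4])%90,1) for i in range(4)],"cork",P.mean(0).round(4),yaw(P[0],P[1])%180,yaw(P[3],P[2])%180)
# depth check of cork
z=t["z_map"];K=t["mtx"];E=t["extrinsics"]
v,u=np.mgrid[180:255,345:425];zz=z[180:255,345:425]
p=np.stack([(u-K[0,2])/K[0,0]*zz,-(v-K[1,2])/K[1,1]*zz,-zz],-1)@E[:3,:3].T+E[:3,3]
m=(p[...,2]>.115)&(zz>0);q=p[m];print(m.sum(),q.mean(0),q.min(0),q.max(0))
import cv2
print(cv2.minAreaRect(q[:,:2].astype(np.float32)*1000)); 
ev=np.linalg.eigh(np.cov(q[:,:2].T))[1][:,1];print(np.degrees(np.arctan2(ev[1],ev[0]))%180)
m=(abs(p[...,2]-.061)<.006)&(zz>0);print(cv2.minAreaRect(p[m][:,:2].astype(np.float32)*1000))
E
```

```text
top G [ 0.5481 -0.1834  0.061 ] 12.159130041895594 W [ 0.5479 -0.1834  0.061 ] 83.64573870895117 C [ 0.5464 -0.182   0.061 ] [np.float64(12.6), np.float64(11.0), np.float64(12.4), np.float64(11.6)] cork [ 0.5476 -0.1831  0.126 ] 70.65978653521111 71.11745446772397
scene G [ 0.5477 -0.1814  0.061 ] 12.039624300955104 W [ 0.5482 -0.181   0.061 ] 84.10504343153087 C [ 0.5497 -0.1823  0.061 ] [np.float64(11.7), np.float64(12.7), np.float64(11.6), np.float64(12.3)] cork [ 0.5498 -0.1827  0.126 ] 68.90125670712312 68.53528519282051
113 [ 0.54766523 -0.18160853  0.12481662] [ 0.53628314 -0.20207771  0.11501532] [ 0.55961451 -0.16234558  0.13135562]
((548.1837158203125, -181.8535919189453), (39.875885009765625, 12.097089767456055), 69.74176788330078)
68.99607047882782
((548.4054565429688, -182.4317626953125), (110.3541030883789, 110.93297576904297), 12.150362968444824)
```

```bash
cat > plan.py <<'E'
from plant import ctrl
import numpy as np,sys
from scipy.spatial.transform import Rotation as R
def state():
    o=ctrl.get_obs(); return o,R.from_euler("xyz",o["orientation"],degrees=True)
def phi(r): z=r.as_matrix()[:,2]; return np.degrees(np.arctan2(z[1],z[0]))
if __name__=="__main__":
    o,r=state(); print("t",o["clock"],o["tool_pos"].round(4),"phi",phi(r).round(2),"axis",r.as_matrix()[:,0].round(4),"F",o["force"].round(2),"M",o["moment"].round(3),"open",round(o["opening"],4),"q",o["joint_pos"].round(1))
    if len(sys.argv)>1:
        x,y,z,p,n=map(float,sys.argv[1:6]); n=int(n)
        d=(np.array([x,y,z])-o["tool_pos"])/n; dr=((phi(r)-p+180)%360-180)/n
        print("roll/row",dr)
        for i in range(n): print((r*R.from_euler("x",i*dr,degrees=True)).inv().apply(d).round(4))
E
python3 plan.py 0.548 -0.182 0.21 159.7 18
```

```text
t 0.1 [0.2044 0.6429 0.2257] phi -107.64 axis [-3.0e-04 -1.4e-03 -1.0e+00] F [-0.4  -0.26  0.9 ] M [ 0.009  0.007 -0.015] open 0.0877 q [ 88.9  20.6   0.6  -0.  -70.1 -16.5]
roll/row 5.147585024201046
[0.0009 0.0321 0.0379]
[0.0009 0.0353 0.0349]
[0.0009 0.0383 0.0315]
[0.0009 0.041  0.028 ]
[0.0009 0.0434 0.0242]
[0.0009 0.0453 0.0202]
[0.0009 0.047  0.016 ]
[0.0009 0.0482 0.0118]
[0.0009 0.0491 0.0074]
[0.0009 0.0496 0.003 ]
[ 0.0009  0.0496 -0.0015]
[ 0.0009  0.0493 -0.0059]
[ 0.0009  0.0486 -0.0103]
[ 0.0009  0.0474 -0.0147]
[ 0.0009  0.0459 -0.0189]
[ 0.0009  0.044  -0.0229]
[ 0.0009  0.0418 -0.0268]
[ 0.0009  0.0392 -0.0304]
```

Request:
{"op": "servo_tool", "data": {"motion": [{"offset": [0,0.032,0.038],"roll": 5,"claw": 1},{"offset": [0,0.035,0.035],"roll": 5,"claw": 1},{"offset": [0,0.038,0.0315],"roll": 5,"claw": 1},{"offset": [0,0.041,0.028],"roll": 5,"claw": 1},{"offset": [0,0.043,0.024],"roll": 5,"claw": 1},{"offset": [0,0.045,0.02],"roll": 5,"claw": 1},{"offset": [0,0.047,0.016],"roll": 5,"claw": 1},{"offset": [0,0.048,0.012],"roll": 5,"claw": 1},{"offset": [0,0.049,0.008],"roll": 5,"claw": 1},{"offset": [0,0.05,0.003],"roll": 5,"claw": 1}]}}

```text
clock: 1.35
tool_pos: [0.3991, 0.1859, 0.2266]
orientation: [-121.5, 90.0, 80.7]
force: [1.0, 0.8, 0.5]
opening: 0.0874
```

```bash
python3 plan.py 0.548 -0.182 0.21 159.7 9
```

```text
t 1.35 [0.3991 0.1859 0.2266] phi -157.78 axis [ 0.e+00  2.e-04 -1.e+00] F [1.   0.8  0.45] M [ 0.159 -0.139  0.012] open 0.0874 q [ 50.8  -2.3 -27.2  -0.  -65.1 -28.6]
roll/row 4.724926011233113
[0.0018 0.0441 0.0002]
[ 0.0018  0.044  -0.0035]
[ 0.0018  0.0435 -0.0071]
[ 0.0018  0.0428 -0.0107]
[ 0.0018  0.0418 -0.0141]
[ 0.0018  0.0405 -0.0175]
[ 0.0018  0.0389 -0.0208]
[ 0.0018  0.037  -0.0239]
[ 0.0018  0.0349 -0.0269]
```

Request:
{"op": "servo_tool", "data": {"motion": [{"offset": [0.002,0.044,0],"roll": 4.7,"claw": 1},{"offset": [0.002,0.044,-0.0035],"roll": 4.7,"claw": 1},{"offset": [0.002,0.0435,-0.007],"roll": 4.7,"claw": 1},{"offset": [0.002,0.043,-0.0105],"roll": 4.7,"claw": 1},{"offset": [0.002,0.042,-0.014],"roll": 4.7,"claw": 1},{"offset": [0.002,0.0405,-0.0175],"roll": 4.7,"claw": 1},{"offset": [0.002,0.039,-0.021],"roll": 4.7,"claw": 1},{"offset": [0.002,0.037,-0.024],"roll": 4.7,"claw": 1},{"offset": [0.002,0.035,-0.027],"roll": 4.7,"claw": 1},{"offset": [0,0,0],"roll": 0,"claw": 1},{"offset": [0,0,0],"roll": 0,"claw": 1}]}}

```text
clock: 2.72
tool_pos: [0.549, -0.1804, 0.208]
orientation: [8.5, 89.9, 168.6]
force: [0.5, -0.0, 0.2]
opening: 0.0875
```

```bash
python3 plan.py 0.548 -0.182 0.089 159.7 4
```

```text
t 2.725 [ 0.549  -0.1804  0.208 ] phi 160.05 axis [-1.2e-03  2.0e-04 -1.0e+00] F [ 0.48 -0.01  0.19] M [ 0.112 -0.019 -0.051] open 0.0875 q [  1.2  12.3 -13.4  -0.  -64.4 -21.1]
roll/row 0.08689105096143379
[0.0297 0.0005 0.0001]
[0.0297 0.0005 0.0001]
[0.0297 0.0005 0.0001]
[0.0297 0.0005 0.0001]
```

Request:
{"op": "servo_tool", "data": {"motion": [{"offset": [0.03,0.0005,0],"roll": 0.2,"claw": 1},{"offset": [0.03,0.0005,0],"roll": 0.1,"claw": 1},{"offset": [0.03,0.0005,0],"roll": 0,"claw": 1},{"offset": [0.02,0.0003,0],"roll": 0,"claw": 1},{"offset": [0.01,0,0],"roll": 0,"claw": 1},{"offset": [0,0,0],"roll": 0,"claw": 1}]}}

```text
clock: 3.48
tool_pos: [0.5486, -0.1814, 0.0885]
orientation: [21.3, 90.0, -178.9]
force: [-0.6, 0.2, 0.3]
opening: 0.0876
```

```bash
python3 plan.py 0.548 -0.182 0.089 159.7 1; python3 - <<'E'
from plant import ctrl
import cv2,numpy as np
for n in ("scene","top"):
    s=ctrl.snapshot(n); np.savez(f"pics/{n}1.npz",**s)
    f=s["frame"]; c=f[170:270,335:435] if n=="top" else f[170:290,200:320]
    cv2.imwrite(f"pics/{n}1.png",np.clip(cv2.resize(c,None,fx=5,fy=5,interpolation=cv2.INTER_CUBIC)*1.5,0,255).astype(np.uint8))
E
```

```text
t 3.475 [ 0.5486 -0.1814  0.0885] phi 159.83 axis [-7.e-04 -0.e+00 -1.e+00] F [-0.64  0.17  0.32] M [ 0.084 -0.102  0.015] open 0.0876 q [  1.1  18.8 -21.9   0.  -49.4 -21.3]
roll/row 0.13307072568889566
[-0.0005  0.0008  0.0004]
```

View pics/scene1.png

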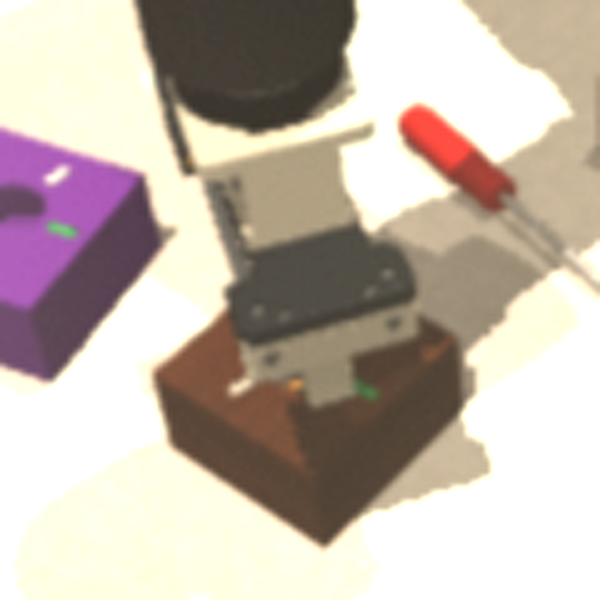

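View pics/top1.png

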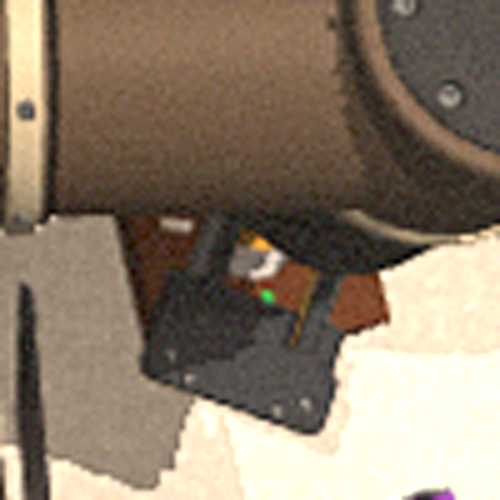

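The gripper straddles the post head over the brown plinth: finger at (330,380) in the scene crop, orange bar end at (293,384). Nothing is touching yet, so I'll close.

Request:
{"op": "servo_tool", "data": {"motion": [{"offset": [0,0.0006,0.0003],"roll": 0,"claw": -1},{"offset": [0,0,0],"roll": 0,"claw": -1},{"offset": [0,0,0],"roll": 0,"claw": -1},{"offset": [0,0,0],"roll": 0,"claw": -1},{"offset": [0,0,0],"roll": 0,"claw": -1},{"offset": [0,0,0],"roll": 0,"claw": -1},{"offset": [0,0,0],"roll": 0,"claw": -1},{"offset": [0,0,0],"roll": 0,"claw": -1}]}}

```text
clock: 4.58
tool_pos: [0.5483, -0.1825, 0.0885]
orientation: [25.1, 90.0, -175.1]
force: [-0.3, 0.7, 1.0]
opening: 0.0133
```

```bash
python3 plan.py
```

```text
t 4.575 [ 0.5483 -0.1825  0.0885] phi 159.77 axis [-1.e-04 -0.e+00 -1.e+00] F [-0.29  0.67  0.99] M [ 0.141  0.267 -0.041] open 0.0133 q [  1.   18.8 -21.9   0.  -49.4 -21.2]
```

Request:
{"op": "servo_tool", "data": {"motion": [{"offset": [0,0,0],"roll": 0,"claw": -1},{"offset": [0,0,0],"roll": 0,"claw": -1},{"offset": [0,0,0],"roll": 3,"claw": -1},{"offset": [0,0,0],"roll": 5,"claw": -1},{"offset": [0,0,0],"roll": 5,"claw": -1},{"offset": [0,0,0],"roll": 5,"claw": -1},{"offset": [0,0,0],"roll": 2,"claw": -1},{"offset": [0,0,0],"roll": 0,"claw": -1}]}}

```text
clock: 5.58
tool_pos: [0.5481, -0.1825, 0.0885]
orientation: [30.3, 90.0, 170.1]
force: [-1.2, 0.6, 1.3]
opening: 0.0114
```

```bash
python3 plan.py
```

```text
t 5.575 [ 0.5481 -0.1825  0.0885] phi 139.82 axis [-4.e-04  1.e-04 -1.e+00] F [-1.25  0.59  1.28] M [ 0.425  0.533 -0.001] open 0.0114 q [  1.   18.7 -21.9  -0.  -49.4 -41.2]
```

Request:
{"op": "servo_tool", "data": {"motion": [{"offset": [0,0,0],"roll": 5,"claw": -1},{"offset": [0,0,0],"roll": 6,"claw": -1},{"offset": [0,0,0],"roll": 6,"claw": -1},{"offset": [0,0,0],"roll": 6,"claw": -1},{"offset": [0,0,0],"roll": 5,"claw": -1},{"offset": [0,0,0],"roll": 3,"claw": -1},{"offset": [0,0,0],"roll": 2,"claw": -1},{"offset": [0,0,0],"roll": 0,"claw": -1}]}}

```text
clock: 6.58
tool_pos: [0.5482, -0.1825, 0.0885]
orientation: [66.8, 90.0, 173.6]
force: [-2.4, 1.1, 1.0]
opening: 0.0118
```

```bash
python3 plan.py
```

```text
t 6.575 [ 0.5482 -0.1825  0.0885] phi 106.81 axis [-4.e-04  0.e+00 -1.e+00] F [-2.38  1.13  1.02] M [ 0.622  0.69  -0.025] open 0.0118 q [  1.   18.7 -21.9  -0.  -49.4 -74.2]
```

Request:
{"op": "servo_tool", "data": {"motion": [{"offset": [0,0,0],"roll": 1.5,"claw": -1},{"offset": [0,0,0],"roll": 1.5,"claw": -1},{"offset": [0,0,0],"roll": 0,"claw": -1}]}}

```text
clock: 6.95
tool_pos: [0.5482, -0.1825, 0.0885]
orientation: [72.1, 90.0, 175.9]
force: [-1.8, 2.1, 1.7]
opening: 0.0121
```

```bash
python3 plan.py
```

```text
t 6.95 [ 0.5482 -0.1825  0.0885] phi 103.75 axis [-3.e-04  0.e+00 -1.e+00] F [-1.77  2.14  1.71] M [0.75  0.932 0.006] open 0.0121 q [  1.   18.7 -21.9  -0.  -49.4 -77.2]
```

Request:
{"op": "servo_tool", "data": {"motion": [{"offset": [0,0,0],"roll": 1,"claw": -1},{"offset": [0,0,0],"roll": 0.5,"claw": -1},{"offset": [0,0,0],"roll": 0,"claw": -1}]}}

```text
clock: 7.32
tool_pos: [0.5482, -0.1824, 0.0885]
orientation: [59.4, 90.0, 161.6]
force: [-3.2, 2.2, 1.5]
opening: 0.012
```

```bash
python3 plan.py
```

```text
t 7.325 [ 0.5482 -0.1824  0.0885] phi 102.26 axis [-3.e-04  1.e-04 -1.e+00] F [-3.15  2.16  1.5 ] M [1.125 1.067 0.014] open 0.012 q [  1.   18.7 -21.9  -0.  -49.4 -78.7]
```

Request:
{"op": "servo_tool", "data": {"motion": [{"offset": [0,0,0],"roll": 1,"claw": -1},{"offset": [0,0,0],"roll": 0.5,"claw": -1},{"offset": [0,0,0],"roll": 0,"claw": -1}]}}

```text
clock: 7.7
tool_pos: [0.5482, -0.1823, 0.0885]
orientation: [27.5, 90.0, 128.2]
force: [-3.8, 3.7, 2.4]
opening: 0.0117
```

```bash
python3 plan.py
```

```text
t 7.7 [ 0.5482 -0.1823  0.0885] phi 100.74 axis [-2.e-04  3.e-04 -1.e+00] F [-3.77  3.71  2.45] M [1.723 1.282 0.122] open 0.0117 q [  1.   18.7 -21.9  -0.  -49.4 -80.2]
```

Request:
{"op": "servo_tool", "data": {"motion": [{"offset": [0,0,0],"roll": 1,"claw": -1},{"offset": [0,0,0],"roll": 0,"claw": -1}]}}

```text
clock: 7.95
tool_pos: [0.5483, -0.1823, 0.0885]
orientation: [61.8, 90.0, 161.6]
force: [-3.1, 4.0, 2.7]
opening: 0.0118
```

```bash
python3 plan.py
```

```text
t 7.95 [ 0.5483 -0.1823  0.0885] phi 99.76 axis [-3.e-04  1.e-04 -1.e+00] F [-3.13  3.96  2.67] M [1.809 1.301 0.345] open 0.0118 q [  1.   18.7 -21.9  -0.  -49.4 -81.2]
```

Request:
{"op": "servo_tool", "data": {"motion": [{"offset": [0,0,0],"roll": 0.5,"claw": -1},{"offset": [0,0,0],"roll": 0,"claw": -1},{"offset": [0,0,0],"roll": -1,"claw": -1},{"offset": [0,0,0],"roll": -1,"claw": -1},{"offset": [0,0,0],"roll": 0,"claw": -1},{"offset": [0,0,0],"roll": 0,"claw": -1}]}}

```text
clock: 8.7
tool_pos: [0.5482, -0.1823, 0.0885]
orientation: [22.7, 90.0, 123.9]
force: [-4.0, 3.3, 2.4]
opening: 0.0121
```

```bash
python3 plan.py 0.5479 -0.1821 0.0885 101 1
```

```text
t 8.7 [ 0.5482 -0.1823  0.0885] phi 101.23 axis [-2.e-04  3.e-04 -1.e+00] F [-4.03  3.29  2.42] M [1.781 1.274 0.131] open 0.0121 q [  1.   18.7 -21.9  -0.  -49.4 -79.7]
roll/row 0.23346236842309054
[0.     0.0003 0.0003]
```

Request:
{"op": "servo_tool", "data": {"motion": [{"offset": [0,0.0004,0.0004],"roll": 0,"claw": -1},{"offset": [0,0,0],"roll": -0.5,"claw": -1},{"offset": [0,0,0],"roll": 0,"claw": -1},{"offset": [0,0,0],"roll": 0,"claw": -1}]}}

```text
clock: 9.2
tool_pos: [0.5481, -0.1823, 0.0885]
orientation: [-116.4, 90.0, -14.6]
force: [-1.5, 1.6, -0.7]
opening: 0.0119
```

```bash
python3 plan.py
```

```text
t 9.2 [ 0.5481 -0.1823  0.0885] phi 101.76 axis [ 3.e-04 -1.e-04 -1.e+00] F [-1.48  1.56 -0.7 ] M [ 0.669  0.256 -0.006] open 0.0119 q [  1.   18.7 -21.9   0.  -49.3 -79.2]
```

```bash
cat > f.py <<'E'
from plan import *
o,r=state(); print("t",o["clock"],"pos",(o["tool_pos"]*1000).round(2),"F",o["force"].round(2),"M",o["moment"].round(2),"phi",phi(r).round(2),"ax",r.as_matrix()[:2,0].round(4))
E
python3 f.py
```

```text
t 9.2 pos [ 548.08 -182.29   88.54] F [-1.48  1.56 -0.7 ] M [ 0.67  0.26 -0.01] phi 101.76 ax [ 0.0003 -0.0001]
```

Request:
{"op": "servo_tool", "data": {"motion": [{"offset": [-0.0005,0,0],"roll": 0,"claw": -1},{"offset": [-0.0005,0,0],"roll": 0,"claw": -1},{"offset": [0,0,0],"roll": 0,"claw": -1}]}}

```text
clock: 9.57
tool_pos: [0.548, -0.1823, 0.0896]
orientation: [-121.5, 90.0, -19.7]
force: [-0.3, 1.3, -1.8]
opening: 0.0118
```

```bash
python3 f.py
```

```text
t 9.575 pos [ 548.03 -182.26   89.59] F [-0.31  1.33 -1.83] M [ 0.36 -0.06  0.04] phi 101.77 ax [ 0.0002 -0.0001]
```

Request:
{"op": "servo_tool", "data": {"motion": [{"offset": [-0.0004,0,0],"roll": 0,"claw": -1},{"offset": [-0.0004,0,0],"roll": 0,"claw": -1},{"offset": [0,0,0],"roll": 0,"claw": -1}]}}

```text
clock: 9.95
tool_pos: [0.548, -0.1823, 0.0905]
orientation: [-119.4, 90.0, -17.6]
force: [-0.1, 0.4, -1.2]
opening: 0.0117
```

```bash
python3 f.py
```

```text
t 9.95 pos [ 548.   -182.25   90.46] F [-0.06  0.36 -1.17] M [ 0.19 -0.12 -0.05] phi 101.77 ax [ 0.0002 -0.0001]
```

Request:
{"op": "servo_tool", "data": {"motion": [{"offset": [-0.0004,0,0],"roll": 0,"claw": -1},{"offset": [-0.0004,0,0],"roll": 0,"claw": -1},{"offset": [0,0,0],"roll": 0,"claw": -1}]}}

```text
clock: 10.32
tool_pos: [0.548, -0.1822, 0.0912]
orientation: [-115.6, 90.0, -13.9]
force: [0.7, -0.2, -1.8]
opening: 0.012
```

```bash
python3 f.py
```

```text
t 10.325 pos [ 547.96 -182.25   91.23] F [ 0.74 -0.16 -1.84] M [ 0.05 -0.11 -0.04] phi 101.76 ax [ 0.0002 -0.    ]
```

Request:
{"op": "servo_tool", "data": {"motion": [{"offset": [-0.0004,0,0],"roll": 0,"claw": -1},{"offset": [0,0,0],"roll": 0,"claw": -1}]}}

```text
clock: 10.58
tool_pos: [0.5479, -0.1822, 0.0916]
orientation: [-173.0, 90.0, -71.2]
force: [0.2, 0.1, -1.9]
opening: 0.0117
```

```bash
python3 f.py
```

```text
t 10.575 pos [ 547.89 -182.23   91.6 ] F [ 0.22  0.08 -1.88] M [ 0.03 -0.11  0.  ] phi 101.76 ax [ 0. -0.]
```

Request:
{"op": "servo_tool", "data": {"motion": [{"offset": [-0.0004,0,0],"roll": 0,"claw": -1},{"offset": [-0.0004,0,0],"roll": 0,"claw": -1},{"offset": [0,0,0],"roll": 0,"claw": -1}]}}

```text
clock: 10.95
tool_pos: [0.5476, -0.1821, 0.092]
orientation: [59.8, 90.0, 161.5]
force: [0.7, -0.2, -4.2]
opening: 0.0119
```

```bash
python3 f.py
```

```text
t 10.95 pos [ 547.6  -182.13   92.01] F [ 0.72 -0.2  -4.22] M [ 0.09 -0.27  0.04] phi 101.76 ax [-0.0006  0.0002]
```

Request:
{"op": "servo_tool", "data": {"motion": [{"offset": [-0.0004,0,0],"roll": 0,"claw": -1},{"offset": [0,0,0],"roll": 0,"claw": -1}]}}

```text
clock: 11.2
tool_pos: [0.5476, -0.1821, 0.0923]
orientation: [59.4, 90.0, 161.2]
force: [0.9, 0.7, -7.3]
opening: 0.0124
```

```bash
python3 f.py
```

```text
t 11.2 pos [ 547.61 -182.13   92.33] F [ 0.93  0.68 -7.35] M [ 0.03 -0.48  0.01] phi 101.75 ax [-0.0007  0.0002]
```

Request:
{"op": "servo_tool", "data": {"motion": [{"offset": [-0.0004,0,0],"roll": 0,"claw": -1},{"offset": [0,0,0],"roll": 0,"claw": -1}]}}

```text
clock: 11.45
tool_pos: [0.5475, -0.1821, 0.0927]
orientation: [59.3, 90.0, 161.1]
force: [0.9, -0.2, -10.5]
opening: 0.012
```

```bash
python3 f.py
```

```text
t 11.45 pos [ 547.54 -182.1    92.7 ] F [  0.88  -0.17 -10.55] M [-0.03 -0.66  0.  ] phi 101.75 ax [-0.0008  0.0003]
```

Request:
{"op": "servo_tool", "data": {"motion": [{"offset": [-0.0004,0,0],"roll": 0,"claw": -1},{"offset": [0,0,0],"roll": 0,"claw": -1},{"offset": [0,0,0],"roll": 0,"claw": -1}]}}

```text
clock: 11.82
tool_pos: [0.5476, -0.1821, 0.0932]
orientation: [63.6, 90.0, 165.4]
force: [1.2, -0.0, -14.5]
opening: 0.0121
```

```bash
python3 f.py
```

```text
t 11.825 pos [ 547.59 -182.14   93.17] F [ 1.170e+00 -1.000e-02 -1.448e+01] M [-0.05 -0.83 -0.01] phi 101.75 ax [-0.0007  0.0002]
```

Request:
{"op": "servo_tool", "data": {"motion": [{"offset": [0,0,0],"roll": 0,"claw": -1},{"offset": [0,0,0],"roll": 0,"claw": -1}]}}

```text
clock: 12.08
tool_pos: [0.5476, -0.1821, 0.0933]
orientation: [63.1, 90.0, 164.9]
force: [0.4, -0.6, -15.5]
opening: 0.0119
```

```bash
python3 f.py
```

```text
t 12.075 pos [ 547.58 -182.13   93.31] F [  0.44  -0.59 -15.45] M [ 0.07 -0.73  0.01] phi 101.76 ax [-0.0006  0.0002]
```

Request:
{"op": "servo_tool", "data": {"motion": [{"offset": [0.0003,0,0],"roll": 0,"claw": -1},{"offset": [0,0,0],"roll": 0,"claw": -1}]}}

```text
clock: 12.32
tool_pos: [0.5476, -0.1821, 0.0932]
orientation: [63.0, 90.0, 164.8]
force: [0.4, 0.4, -14.0]
opening: 0.0119
```

```bash
python3 f.py
```

```text
t 12.325 pos [ 547.62 -182.15   93.19] F [  0.38   0.41 -14.02] M [ 0.27 -0.33 -0.02] phi 101.76 ax [-0.0005  0.0001]
```

Request:
{"op": "servo_tool", "data": {"motion": [{"offset": [0,0,0],"roll": 0,"claw": -1},{"offset": [0,0,0],"roll": 0,"claw": -1},{"offset": [0,0,0],"roll": 0,"claw": -1}]}}

```text
clock: 12.7
tool_pos: [0.5476, -0.1822, 0.0932]
orientation: [67.3, 90.0, 169.1]
force: [0.1, 0.9, -13.2]
opening: 0.0116
```

```bash
python3 f.py
```

```text
t 12.7 pos [ 547.63 -182.17   93.15] F [  0.08   0.94 -13.24] M [ 0.4  -0.04  0.01] phi 101.76 ax [-0.0005  0.0001]
```

Request:
{"op": "servo_tool", "data": {"motion": [{"offset": [0,0,0],"roll": 0,"claw": -1},{"offset": [0,0,0],"roll": 0,"claw": -1},{"offset": [0,0,0],"roll": 0,"claw": -1},{"offset": [0,0,0],"roll": 0,"claw": -1},{"offset": [0,0,0],"roll": 0,"claw": -1}]}}

```text
clock: 13.32
tool_pos: [0.5477, -0.1822, 0.0932]
orientation: [68.0, 90.0, 169.7]
force: [-1.0, 1.5, -13.8]
opening: 0.0119
```

```bash
python3 f.py
```

```text
t 13.325 pos [ 547.66 -182.19   93.17] F [ -1.02   1.54 -13.78] M [0.6  0.35 0.04] phi 101.76 ax [-0.0004  0.0001]
```

Request:
{"op": "servo_tool", "data": {"motion": [{"offset": [0,0,0],"roll": 0,"claw": -1},{"offset": [0,0,0],"roll": 0,"claw": -1},{"offset": [0,0,0],"roll": 0,"claw": -1},{"offset": [0,0,0],"roll": 0,"claw": -1},{"offset": [0,0,0],"roll": 0,"claw": -1},{"offset": [0,0,0],"roll": 0,"claw": -1},{"offset": [0,0,0],"roll": 0,"claw": -1},{"offset": [0,0,0],"roll": 0,"claw": -1}]}}

```text
clock: 14.32
tool_pos: [0.5478, -0.1822, 0.0932]
orientation: [82.6, 90.0, -175.7]
force: [-1.8, -0.0, -14.8]
opening: 0.0121
```

```bash
python3 f.py
```

```text
t 14.325 pos [ 547.82 -182.22   93.24] F [ -1.85  -0.03 -14.78] M [ 0.47  0.61 -0.02] phi 101.76 ax [-0.0001 -0.    ]
```

Request:
{"op": "servo_tool", "data": {"motion": [{"offset": [0.0005,0,0],"roll": 0,"claw": -1},{"offset": [0.0006,0,0],"roll": 0,"claw": -1},{"offset": [0.0006,0,0],"roll": 0,"claw": -1},{"offset": [0.0006,0,0],"roll": 0,"claw": -1},{"offset": [0.0006,0,0],"roll": 0,"claw": -1},{"offset": [0.0006,0,0],"roll": 0,"claw": -1},{"offset": [0.0005,0,0],"roll": 0,"claw": -1},{"offset": [0,0,0],"roll": 0,"claw": -1}]}}

```text
clock: 15.32
tool_pos: [0.5483, -0.1823, 0.0903]
orientation: [-121.0, 89.9, -19.2]
force: [-4.6, 1.8, -1.1]
opening: 0.0116
```

```bash
python3 f.py
```

```text
t 15.325 pos [ 548.29 -182.3    90.28] F [-4.61  1.79 -1.11] M [1.06 1.94 0.01] phi 101.79 ax [ 0.0011 -0.0004]
```

Request:
{"op": "servo_tool", "data": {"motion": [{"offset": [0.0004,0.0003,0.0001],"roll": 0,"claw": -1},{"offset": [0.0004,0,0],"roll": 0,"claw": -1},{"offset": [0,0,0],"roll": 0,"claw": -1}]}}

```text
clock: 15.7
tool_pos: [0.5482, -0.1823, 0.089]
orientation: [-114.9, 89.9, -13.2]
force: [-3.1, 0.8, -0.3]
opening: 0.0114
```

```bash
python3 f.py
```

```text
t 15.7 pos [ 548.15 -182.28   89.  ] F [-3.13  0.8  -0.29] M [ 0.71  1.27 -0.03] phi 101.78 ax [ 0.0013 -0.0003]
```

Request:
{"op": "servo_tool", "data": {"motion": [{"offset": [0.0004,0,0],"roll": 0,"claw": -1},{"offset": [0.0002,0,0],"roll": 0,"claw": -1},{"offset": [0,0,0],"roll": 0,"claw": -1}]}}

```text
clock: 16.08
tool_pos: [0.5482, -0.1823, 0.0885]
orientation: [-116.0, 89.9, -14.2]
force: [-3.9, 2.4, 5.3]
opening: 0.0117
```

```bash
python3 f.py
```

```text
t 16.075 pos [ 548.2  -182.3    88.52] F [-3.91  2.38  5.3 ] M [0.85 1.48 0.06] phi 101.78 ax [ 0.0013 -0.0003]
```

Request:
{"op": "servo_tool", "data": {"motion": [{"offset": [-0.0002,0.0002,0],"roll": 0,"claw": -1},{"offset": [0,0,0],"roll": 0,"claw": -1},{"offset": [0,0,0],"roll": 0,"claw": -0.6},{"offset": [0,0,0],"roll": 0,"claw": -0.4},{"offset": [0,0,0],"roll": 0,"claw": 0},{"offset": [0,0,0],"roll": 0,"claw": 0.2},{"offset": [0,0,0],"roll": 0,"claw": 0.2},{"offset": [0,0,0],"roll": 0,"claw": 0.2}]}}

```text
clock: 17.08
tool_pos: [0.5474, -0.1822, 0.0881]
orientation: [-96.8, 90.0, 5.0]
force: [0.5, -0.5, 0.5]
opening: 0.052
```

```bash
python3 f.py
```

```text
t 17.075 pos [ 547.41 -182.22   88.07] F [ 0.52 -0.54  0.48] M [ 0.05 -0.16  0.04] phi 101.76 ax [0.0001 0.    ]
```

Released at 52 mm opening. Now I'll go straight up, then back away along -x so the cameras can see the post.

Request:
{"op": "servo_tool", "data": {"motion": [{"offset": [-0.01,0,0],"roll": 0,"claw": 0.3},{"offset": [-0.02,0,0],"roll": 0,"claw": 0.3},{"offset": [-0.03,0,0],"roll": 0,"claw": 0.3},{"offset": [-0.04,0,0],"roll": 0,"claw": 0.3},{"offset": [-0.03,0,0],"roll": 0,"claw": 0.3},{"offset": [0,0.02,-0.03],"roll": 0,"claw": 0.3},{"offset": [0,0.02,-0.05],"roll": 0,"claw": 0.3},{"offset": [0,0.02,-0.05],"roll": 0,"claw": 0.3},{"offset": [0,0.02,-0.04],"roll": 0,"claw": 0.3},{"offset": [0,0,0],"roll": 0,"claw": 0.3},{"offset": [0,0,0],"roll": 0,"claw": 0.3}]}}

```text
clock: 18.45
tool_pos: [0.5036, -0.365, 0.2185]
orientation: [-101.6, 90.0, 0.1]
force: [0.1, 0.9, -0.6]
opening: 0.0567
```

```bash
python3 f.py; python3 - <<'E'
from plant import ctrl
import cv2,numpy as np
for n in ("scene","top"):
    s=ctrl.snapshot(n); np.savez(f"pics/{n}2.npz",**s)
    cv2.imwrite(f"pics/{n}2.png",s["frame"])
    x,y=(345,180) if n=="top" else (225,212)
    c=s["frame"][y:y+75,x:x+80]
    cv2.imwrite(f"pics/{n}2c.png",np.clip(cv2.resize(c,None,fx=7,fy=7,interpolation=cv2.INTER_CUBIC)*1.6,0,255).astype(np.uint8))
E
```

```text
t 18.45 pos [ 503.58 -365.    218.47] F [ 0.08  0.88 -0.58] M [ 0.08 -0.13  0.01] phi 101.72 ax [0.0003 0.    ]
```

View pics/scene2.png

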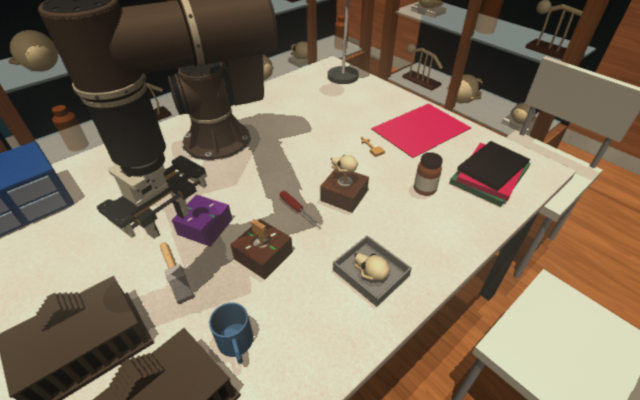

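View pics/scene2c.png

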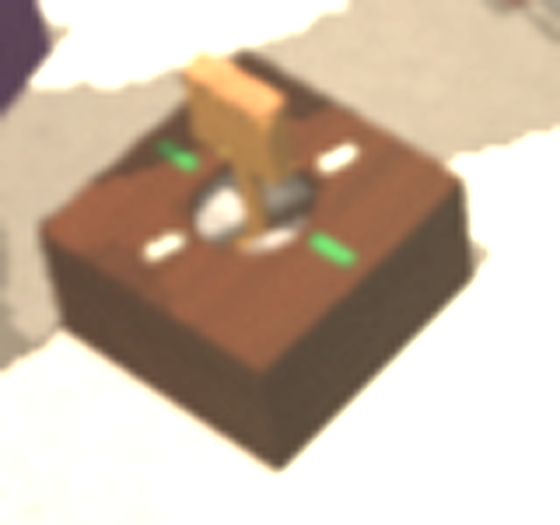

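View pics/top2c.png

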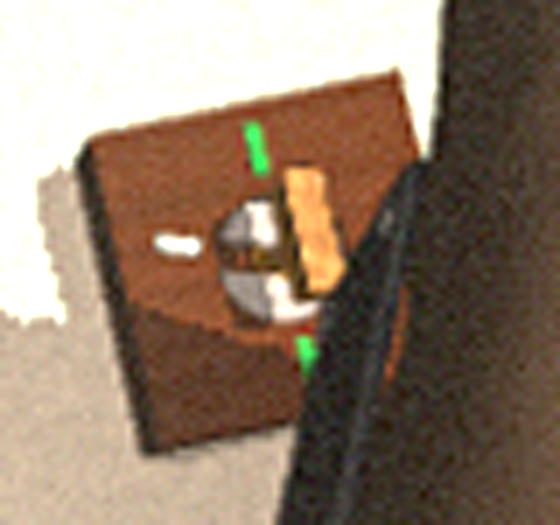

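```bash
python3 - <<'E'
from h import *
t=np.load("pics/top2.npz");s=np.load("pics/scene2.npz")
P=crop(t,345,180,7,[(282,170),(308,297),(323,168),(345,272)],.126);print(yaw(P[0],P[1])%180,yaw(P[2],P[3])%180,P.mean(0))
P=crop(s,225,212,7,[(186,72),(266,113),(208,56),(285,97)],.126);print(yaw(P[0],P[1])%180,yaw(P[2],P[3])%180,P.mean(0))
for S,sl in((t,np.s_[200:224,383:396]),(s,np.s_[218:230,250:267])):
    v,u=np.mgrid[sl];zz=S["z_map"][sl];K=S["mtx"];E=S["extrinsics"]
    p=np.stack([(u-K[0,2])/K[0,0]*zz,-(v-K[1,2])/K[1,1]*zz,-zz],-1)@E[:3,:3].T+E[:3,3]
    q=p[(p[...,2]>.115)&(p[...,2]<.14)];print(len(q),q.mean(0),np.median(q[:,2]))
    ev=np.linalg.eigh(np.cov(q[:,:2].T))[1][:,1];print(np.degrees(np.arctan2(ev[1],ev[0]))%180)
E
```

```text
9.826915500071948 10.078256753656575 [ 0.54886105 -0.18272076  0.126     ]
15.51077538850809 14.361638921742845 [ 0.55069754 -0.18145476  0.126     ]
110 [ 0.5486831  -0.18154472  0.12477309] 0.12522632990995886
10.632044732602878
97 [ 0.55044474 -0.18362069  0.12429577] 0.1254887018520705
14.271089219786461
```

The cork pad's yaw is about 12° (10° in the top view, 14–15° in the scene view), against 12.1° for the plinth. Its height reads 125 mm, the same as at the start, so the post is seated. Handing in.

```bash
python3 -c "
from plant import ctrl
print(ctrl.close_job())"
```

```text
the job is handed in; nothing more can be done
None
```

The post is locked and fully seated, the gripper has let go, and I handed the job in at about 18.5 s.

- **Turn:** I turned the post about 58–60° clockwise until the twist moment rose at the stop (0.35 N m). I then eased off until it read zero.
- **Pull:** After about 3.5 mm of free lift the post met the collar. I held roughly 11–14 N on it (wrist force less the post's weight of about 1.8 N) for more than 2 s. The highest reading was about 13.7 N, just before I backed off slightly.
- **Let down:** I lowered it until the gripper was back at its original height and pressing down lightly. Then I relaxed that, opened the fingers and backed away.

**Last checks:**
- **Alignment:** The top view put the post at about 10° and the scene view at about 14–15°, against 12.1° for the green marks. The views disagree by about 4°, but both are inside the 7.4° allowed.
- **Seating:** The cork pad's height reads 125 mm, unchanged from the start within the noise.
- **Other things on the table:** They looked unmoved in the scene view. I did not measure their positions.

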